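# Put the washed burners of the gas hob back together

### The job

The washed burner parts of the gas hob stand on the drying mat in two mixed-up piles. Take the piles apart and put both burners back together: in each burner cup the slotted aluminium crown of its size, skirt down, and on the crown the black cap of its size, everything right way up and fully seated. Set the parts down rather than dropping them, and leave the salt shaker and the pepper mill standing where they are.

Things in the scene. Friction and masses are not known exactly. Their poses are not given: they have to be found in the camera images.
- small_crown: Small flame crown, loose: bare aluminium, round, 38 mm across, flame slots round its upper side. Origin: centre of its underside, z up. From 0 to 12 mm a skirt (23 mm across, tapering to 18 mm at the foot), from 12 to 32 mm the 38 mm wide body; in its flat top a round recess 28 mm wide, 6 mm deep. 60 g. At the start it stands on the large cap.
- small_cap: Small burner cap, loose: black enamelled steel disc, 44 mm across. Origin: centre of its underside, z up. From 0 to 5 mm a boss (22 mm across, tapering to 17 mm at the foot), from 5 to 14 mm the flat disc with rounded edge. 70 g. At the start it lies on the large crown.
- large_crown: Large flame crown, loose: bare aluminium, round, 58 mm across, flame slots round its upper side. Origin: centre of its underside, z up. From 0 to 12 mm a skirt (40 mm across, tapering to 35 mm at the foot), from 12 to 32 mm the 58 mm wide body; in its flat top a round recess 35 mm wide, 6 mm deep. 140 g. At the start it stands on the drying mat under the small cap.
- large_cap: Large burner cap, loose: black enamelled steel disc, 64 mm across. Origin: centre of its underside, z up. From 0 to 5 mm a boss (29 mm across, tapering to 24 mm at the foot), from 5 to 14 mm the flat disc with rounded edge. 150 g. At the start it lies on the drying mat under the small crown.
- small_base: Small burner cup, fixed on the hob's deck: open aluminium cup, 36 mm across, 16 mm high, its hole 29 mm wide and 13 mm deep; flat dark dish 70 mm across round its foot. Origin: centre of its foot on the deck, z up. A crown is home with its body on the cup's rim (crown origin 4 mm above this origin), a cap with its disc on the crown's rim (cap origin 27 mm above the crown's).
- large_base: Large burner cup, fixed on the hob's deck: as the small one, but 56 mm across, 16 mm high, its hole 46 mm wide and 13 mm deep, dark dish 90 mm across. Origin: centre of its foot on the deck, z up. The same seat heights hold. Which cup is on which side of the hob varies.
- hob: Two-burner tabletop gas hob, fixed: steel box 240 x 330 mm (x, y), flat deck 50 mm above the worktop, two black knobs 25 mm high on the deck along its front (-x) edge. Origin: centre of its underside on the worktop; the burner cups stand 15 mm behind its middle (+x), 82 mm to either side (y). It stands on the left or the right of the work.
- mat: Grey ribbed drying mat, fixed, 230 x 290 mm (x, y), 4 mm thick, on the side of the work where the hob is not. Origin: centre of its underside. The two piles stand on it, about 15 cm apart along its y.
- salt_shaker: Salt shaker, 44 mm across, 90 mm high, loose, standing near the front of the drying mat; not part of the job. Origin: centre of its underside.
- pepper_mill: Dark wooden pepper mill, 58 mm across, 190 mm high, loose, standing behind the work; not part of the job. Origin: centre of its underside.

How it is judged:
By the outcome, as a careful person would: the job done as asked, in the order asked, and still so for the second after the job is handed in, with the robot touching nothing.
It also fails if it takes over 109 s, if anything falls off the work surface, if the arm or the gripper's body presses on something with over 40 N, if the wrist force passes 120 N, or if a joint passes its speed limit or range.

### The arm

A 6-joint arm with a two-finger parallel gripper is mounted at the origin on a cart in front of the work surface, level with it; the furniture and walls round the work are solid. World frame = base frame: x ahead of the robot, y to its left, z up, the work surface at z = 0. Lengths are in m, angles in rad, forces in N, time in s.
With the tool pointing down it reaches from about 0.25 to 0.775 m from the base axis. Payload 4 kg.
Tool frame: the origin (TCP) lies at the very end of the fingers, on their centre line; the grasp point (between the pads) lies 19 mm behind it (robot.grip_point_offset is the distance from the TCP to the grasp point, in m); z points along the fingers, y is the line along which they close (so a half turn about z gives the same grasp; the last joint's range is limited). The gripper opens to 85 mm and grips with 20 to 120 N. Pads are 22 mm wide; open, the fingers measure 114 mm over their backs; the gripper's body (76 mm by 85 mm) begins 54 mm behind the grasp point. The pads swing forward as they close: fully open they stand 13 mm farther back than shut.
Start: joints at [1.146, 0.087, 1.371, -0, 1.684, -0.103], TCP at [0.174, 0.522, 0.231] pointing down, gripper open.
Joint ranges: [-3.1, 3.1], [-0.76, 2.03], [0.27, 2.55], [-1.08, 4.22], [0.17, 2.65], [-2.57, 2.57]. Speed limits (rad/s): [2.79, 2.79, 3.14, 3.14, 3.14, 3.14].

### API

Orientations are given as a unit quaternion [x, y, z, w].
In Python, from workcell import robot, sensors, read_camera, calibration gives the robot as it stands (robot), with the cameras as plain functions and the readings (sensors).
- The arm moves only by the shell command python3 drive.py [FORCE], which reads ROWS from standard input. ROWS is a JSON list of rows, 1 to 5 of them, each of 5 numbers: dx, dy, dz in shares of the most that a row can go, 1 being 62.5 mm, then a turn about the tool's z in rad, then the finger opening in m; each row shifts and turns the commanded pose from where the row before left it, along the tool's axes as they then stand; what a row does not reach is not made up. A row lasts 1/8 s, in which the tool goes at most 0.0625 m and 0.188 rad, less where a joint would pass 70% of its speed; a pose out of reach is approached as far as the arm can. The fingers move at their own pace and stop on an object; FORCE is the grip in N (left out, the last holds). Time passes only in rows, so rows that do not move let the fingers close. It prints the time, the measured TCP pose, the force, the opening and the grip force at its end. Input that does not fit is refused with a message, and nothing moves.
- sensors.state(): the state, without advancing time (a new reading comes with each control period).
- read_camera(name): name is "scene" or "top" or "wrist"; returns the picture (384x512x3 uint8, red, green, blue); there is no depth.
- calibration(name): a dict with "K" (3x3 intrinsics, pixels), "R" (3x3) and "t" (3): a world point X has camera coordinates R X + t. Camera axes: x right, y down, z forward; pixel columns grow to the right and rows downward; lengths in m; the calibration is good to about 2 mm. A picture is of the moment at which its call begins: read the wrist's pose just before it. calibration takes no time and is no camera call; for the wrist camera it gives the pose at the moment of the call.
- robot.sign_off(): hands the job in; it is judged then, once.
The state is a dict: "time_s": time; "joint_positions": joint angles; "qvel": joint speeds; "joint_torque": joint torques, N m; "ee_pos": TCP position; "eef_rot": TCP orientation; "force": force on the tool from outside, world axes, zero at the start; "wrist_torque": the same for the moment, N m; "width": finger opening in m; "grip_force": force on a finger pad.
Only numpy, scipy, OpenCV 4.12 (cv2) and the standard library are available. Lean on these libraries where they do the work, as an engineer would, in place of code of your own. Each camera call takes 0.05 s, during which the arm holds its last target. There are 200 camera calls.

## Working session

There is one attempt and no reset: what is moved stays moved. The work goes in short steps, Python scripts to look and compute and a shell command to move; the robot and the scene stay as the last step left them, time stands still between calls to the robot, and variables do not carry over. Pictures are saved under pics/ and viewed, at most 17 in all, crops included, and the job is handed in when it is done.

```bash
ls; mkdir -p pics
python3 - <<'E'
from workcell import robot, sensors, read_camera, calibration
import cv2,numpy as np
for n in("top","scene"):
    cv2.imwrite(f"pics/{n}0.png",cv2.resize(read_camera(n)[:,:,::-1],(800,600),interpolation=cv2.INTER_CUBIC))
    c=calibration(n);print(n,np.round(c["K"],1).tolist(),np.round(c["R"],3).tolist(),np.round(c["t"],3).tolist())
s=sensors.state();print(s["time_s"],s["ee_pos"],s["eef_rot"],s["width"])
E
```

```text
drive.py
pics
workcell.py
top [[361.0, 0.0, 258.8], [0.0, 361.0, 188.1], [0.0, 0.0, 1.0]] [[0.025, -1.0, 0.015], [-0.987, -0.027, -0.156], [0.157, -0.011, -0.988]] [-0.01, 0.551, 0.97]
scene [[392.3, 0.0, 246.3], [0.0, 392.3, 190.0], [0.0, 0.0, 1.0]] [[-0.96, -0.279, 0.005], [-0.229, 0.777, -0.587], [0.16, -0.565, -0.81]] [0.527, 0.169, 0.989]
0.1 [0.17376188 0.52135087 0.23025001] [ 1.60211134e-01  9.87082249e-01 -9.78595038e-04 -2.61291807e-04] 0.08546761842629272
```

View pics/top0.png

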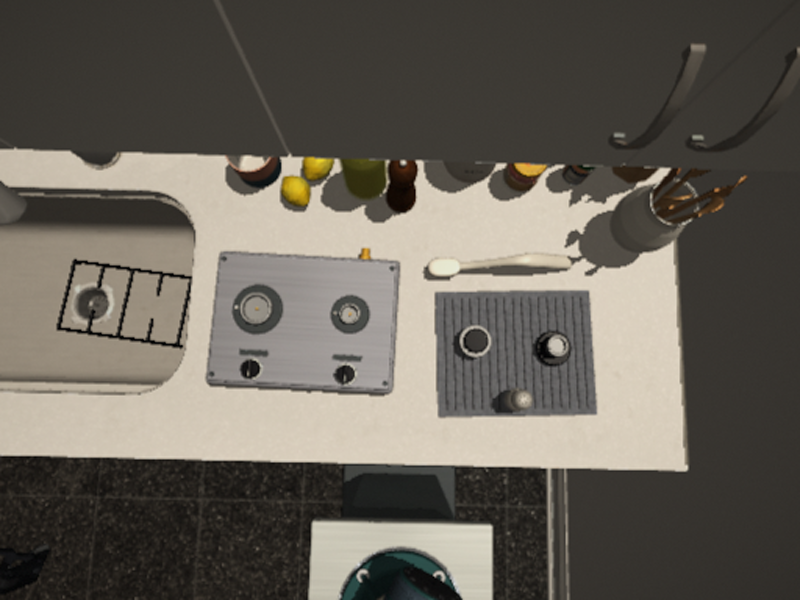

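View pics/scene0.png

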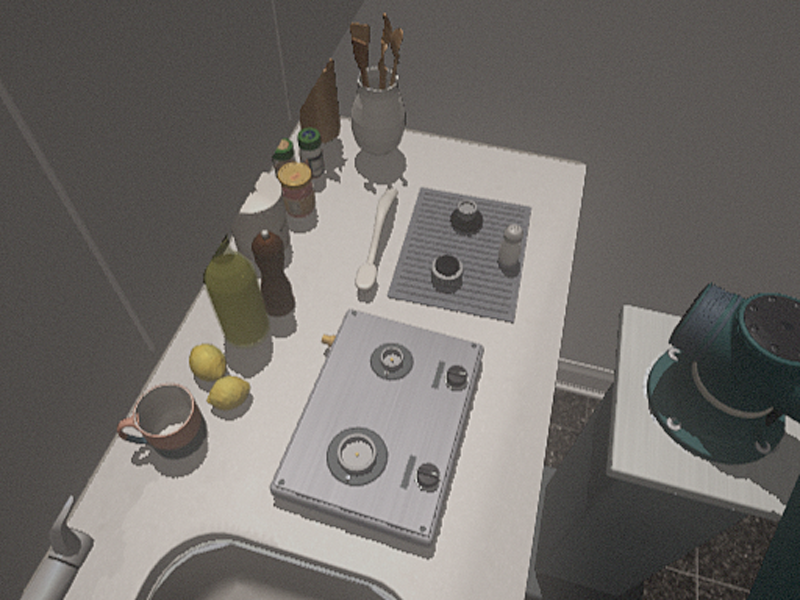

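The top view shows the hob on the left, with the large cup at (257,308) and the small cup at (349,314). The mat is on the right: large crown plus small cap at (475,341), large cap plus small crown at (554,347), and the salt shaker at (518,400). In the right order nothing needs a temporary place: small crown, small cap, large crown, large cap. Next I'll work out coarse positions.

```bash
cat > h.py <<'E'
from workcell import robot, sensors, read_camera, calibration
import numpy as np,cv2
def ray(n,u,v,z,c=None):
    "pixel (512x384) -> world point at height z"
    c=c or calibration(n);K,R,t=[np.array(c[k]) for k in"KRt"]
    d=R.T@np.linalg.solve(K,[u,v,1]);o=-R.T@t
    return o+d*(z-o[2])/d[2]
def proj(n,X,c=None):
    c=c or calibration(n);p=np.array(c["K"])@(np.array(c["R"])@X+c["t"]);return p[:2]/p[2]
def st():
    s=sensors.state();print("t",round(s["time_s"],2),"tcp",np.round(s["ee_pos"],4),"q",np.round(s["eef_rot"],3),"F",np.round(s["force"],1),"w",round(s["width"],4),"j",np.round(s["joint_positions"],2))
E
python3 - <<'E'
from h import *
for nm,u,v,z,us,vs in(("sm_crown",556,342,.05,467,209),("sm_cap",475,340,.045,447,265),("large_cup",257,308,.066,357,453),("small_cup",349,313,.066,392,357),("salt",522,398,.09,513,229),("mill",402,168,.19,266,240)):
    print(nm,np.round(ray("top",u*.64,v*.64,z),3)[:2],np.round(ray("scene",us*.64,vs*.64,z),3)[:2])
c=calibration("wrist");st();print(np.round(c["K"],1).tolist(),np.round(c["R"],2).tolist(),np.round(-np.array(c["R"]).T@c["t"],3))
E
```

```text
sm_crown [ 0.471 -0.266] [ 0.462 -0.26 ]
sm_cap [ 0.471 -0.123] [ 0.469 -0.119]
large_cup [0.516 0.26 ] [0.513 0.267]
small_cup [0.511 0.1  ] [0.508 0.102]
salt [ 0.373 -0.196] [ 0.37  -0.196]
mill [0.73  0.014] [0.731 0.029]
t 0.1 tcp [0.1738 0.5214 0.2303] q [ 0.16   0.987 -0.001 -0.   ] F [ 0.9 -0.2  1. ] w 0.0855 j [ 1.15  0.09  1.37 -0.    1.68 -0.1 ]
[[286.6, 0.0, 258.0], [0.0, 286.6, 195.0], [0.0, 0.0, 1.0]] [[0.32, 0.95, -0.0], [0.9, -0.3, 0.3], [0.29, -0.1, -0.95]] [0.1   0.546 0.372]
```

The rows are not in the units I measure in: shifts go in shares of 62.5 mm. I convert before sending: -0.043 m is -0.688, -0.035 m is -0.56.

```bash
echo '[[0,0,-0.48,-0.161,0.085],[0,0,-0.32,-0.161,0.085],[-0.56,-0.688,0,0,0.085],[-0.56,-0.688,0,0,0.085],[-0.56,-0.688,0,0,0.085]]' | python3 drive.py 30; echo '[[-0.56,-0.688,0,0,0.085],[-0.56,-0.688,0,0,0.085],[-0.56,-0.688,0,0,0.085],[-0.56,-0.688,0,0,0.085],[-0.56,-0.688,0,0,0.085]]' | python3 drive.py; echo '[[0,0,0,0,0.085]]' | python3 drive.py
python3 - <<'E'
from h import *
st();c=calibration("wrist");im=read_camera("wrist")
cv2.imwrite("pics/w1.png",cv2.resize(im[:,:,::-1],(800,600),interpolation=cv2.INTER_CUBIC))
for y in(.26,.1):
  for z in(.066,.05):print(np.round(proj("wrist",[.512,y,z],c)/.64))
import pickle;pickle.dump(c,open("c1.pkl","wb"))
E
```

```text
time_s: 0.72
ee_pos: [0.2796, 0.3914, 0.2808]
eef_rot: [-0.001, 1.0, -0.0, -0.0]
force: [0.8, 0.5, -0.2]
width: 0.085
grip_force: 0.0
time_s: 1.35
ee_pos: [0.4547, 0.1762, 0.2808]
eef_rot: [-0.0, 1.0, 0.0, -0.0]
force: [0.3, 0.2, -0.1]
width: 0.0848
grip_force: 0.0
time_s: 1.48
ee_pos: [0.4555, 0.1748, 0.2801]
eef_rot: [0.003, 1.0, -0.001, -0.001]
force: [-0.4, 0.8, 1.1]
width: 0.0851
grip_force: 0.0
t 1.48 tcp [0.4555 0.1748 0.2801] q [ 0.003  1.    -0.001 -0.001] F [-0.4  0.8  1.1] w 0.0851 j [ 0.25 -0.05  1.42 -0.    1.78 -1.31]
[504. 327.]
[500. 321.]
[315. 328.]
[319. 322.]
```

View pics/w1.png

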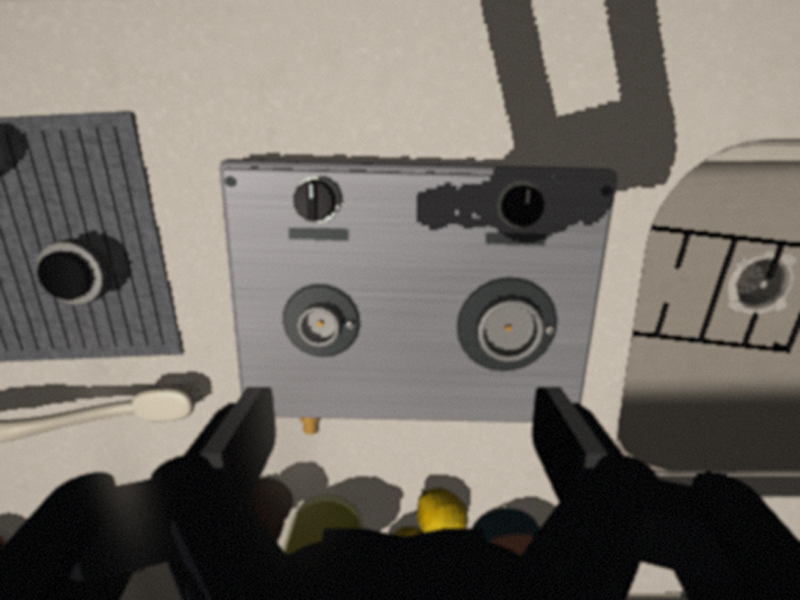

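The wrist view shows the small cup's rim at (321,326) with its dish centred at (321,320), and the large cup's rim at (511,328) with its dish at (507,324). The large crown and small cap pile is at (70,273).

```bash
python3 - <<'E'
from h import *
import pickle;c=pickle.load(open("c1.pkl","rb"))
for n,u,v,z in(("s rim",321.5,326,.066),("s dish",321.5,320.5,.052),("L rim",511,328.5,.066),("L dish",507.5,324,.052),("pile",69,273,.045)):print(n,np.round(ray("",u*.64,v*.64,z,c),4))
E
echo '[[0,-0.96,0,0,0.085],[0,-0.96,0,0,0.085],[0,-0.96,0,0,0.085],[0,-0.96,0,0,0.085],[0,-0.96,0,0,0.085]]' | python3 drive.py;echo '[[0,-0.8,0,0,0.085],[0,-0.32,0,0,0.085],[0,0,0,0,0.085]]' | python3 drive.py
python3 - <<'E'
from h import *
st();c=calibration("wrist");im=read_camera("wrist")
cv2.imwrite("pics/w2.png",cv2.resize(im[:,:,::-1],(800,600),interpolation=cv2.INTER_CUBIC))
import pickle;pickle.dump(c,open("c2.pkl","wb"))
E
```

```text
s rim [0.51   0.1053 0.066 ]
s dish [0.5101 0.1028 0.052 ]
L rim [0.5132 0.2661 0.066 ]
L dish [0.5143 0.2663 0.052 ]
pile [ 0.4677 -0.1142  0.045 ]
time_s: 2.15
ee_pos: [0.4538, -0.1222, 0.2814]
eef_rot: [-0.001, 1.0, 0.0, 0.0]
force: [0.1, -0.3, -0.1]
width: 0.0852
grip_force: 0.0
time_s: 2.52
ee_pos: [0.4542, -0.1916, 0.2809]
eef_rot: [0.0, 1.0, 0.001, -0.0]
force: [0.2, 0.2, -0.3]
width: 0.0851
grip_force: 0.0
t 2.52 tcp [ 0.4542 -0.1916  0.2809] q [ 0.     1.     0.001 -0.   ] F [ 0.2  0.2 -0.3] w 0.0851 j [-0.51 -0.04  1.41  0.    1.78 -2.09]
```

View pics/w2.png

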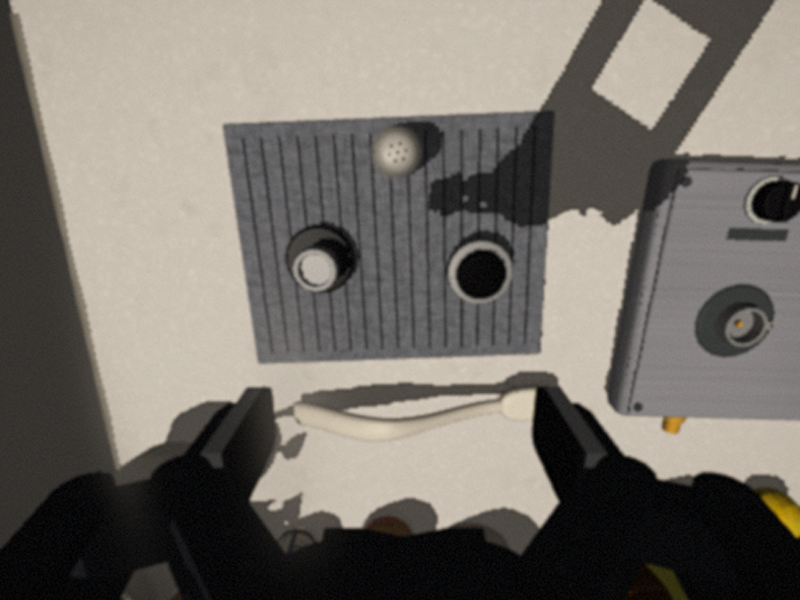

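Small crown's top is at (316,270) and the large cap's disc spans 286–357. The large crown and small cap are at (481,271), and the salt shaker is well clear at (398,150).

Run:
```python
from h import *
import pickle;c=pickle.load(open("c2.pkl","rb"))
for n,u,v,z in(("s crown",316.5,270,.05),("L cap",321.5,259,.018),("L crown",481,271.5,.036),("s cap",480,271.5,.045),("salt",399,149,.09),("s cup",747,326,.066)):print(n,np.round(ray("",u*.64,v*.64,z,c),4))
```

```text
s crown [ 0.4647 -0.2648  0.05  ]
L cap [ 0.4619 -0.2659  0.018 ]
L crown [ 0.4694 -0.1219  0.036 ]
s cap [ 0.4673 -0.1244  0.045 ]
salt [ 0.3682 -0.194   0.09  ]
s cup [0.5099 0.1018 0.066 ]
```

```bash
echo '[[-0.08,-0.576,0.48,0,0.06],[-0.096,-0.592,0.48,0,0.06],[0,0,0.96,0,0.06],[0,0,0.96,0,0.06],[0,0,0.48,0,0.06]]' | python3 drive.py;echo '[[0,0,0,0,0.06]]' | python3 drive.py
python3 - <<'E'
from h import *
st();im=read_camera("wrist")
cv2.imwrite("pics/w3.png",cv2.resize(im[150:,100:412,::-1],(800,600),interpolation=cv2.INTER_CUBIC))
E
```

```text
time_s: 3.2
ee_pos: [0.4639, -0.2612, 0.0674]
eef_rot: [-0.002, 1.0, 0.002, -0.002]
force: [-0.6, 0.7, -0.7]
width: 0.0598
grip_force: 0.0
time_s: 3.32
ee_pos: [0.4639, -0.2616, 0.0684]
eef_rot: [-0.002, 1.0, 0.002, -0.003]
force: [-0.4, -0.4, 0.3]
width: 0.0602
grip_force: 0.0
t 3.33 tcp [ 0.4639 -0.2616  0.0684] q [-0.002  1.     0.002 -0.003] F [-0.4 -0.4  0.3] w 0.0602 j [-0.62  0.14  1.64  0.    1.37 -2.19]
```

View pics/w3.png

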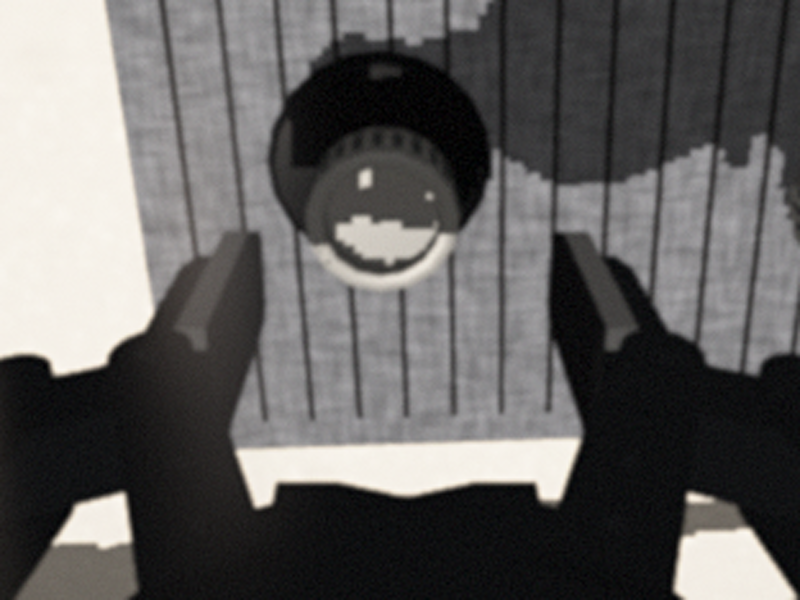

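In the crop the crown's top is centred at (382,218), slightly left of the middle between the fingers (407), and upright on the large cap.

```bash
python3 - <<'E'
from h import *
print(ray("wrist",100+382/2.564,150+218/2.564,.05),ray("wrist",100+380/2.564,150+155/2.564,.016))
E
echo '[[0,-0.048,0.48,0,0.06],[0,0,0.208,0,0.06],[0,0,0,0,0.06]]' | python3 drive.py
```

```text
[ 0.46615601 -0.26864037  0.05      ] [ 0.46265994 -0.2701183   0.016     ]
time_s: 3.75
ee_pos: [0.4654, -0.2677, 0.0288]
eef_rot: [-0.0, 1.0, 0.0, 0.0]
force: [0.3, 0.1, -0.0]
width: 0.06
grip_force: 0.0
```

Converted, 0.002 m is 0.032, -0.001 m is -0.016.

```bash
echo '[[0,-0.016,0.032,0,0.05],[0,0,0,0,0.03],[0,0,0,0,0.03],[0,0,0,0,0.03],[0,0,0,0,0.03]]' | python3 drive.py 30; echo '[[0,0,-0.16,0,0.03],[0,0,-0.32,0,0.03],[0,0,0,0,0.03]]' | python3 drive.py
```

```text
time_s: 4.38
ee_pos: [0.466, -0.2697, 0.0277]
eef_rot: [-0.0, 1.0, -0.001, 0.001]
force: [-0.1, 0.6, 4.9]
width: 0.0364
grip_force: 30.5
time_s: 4.75
ee_pos: [0.4661, -0.27, 0.058]
eef_rot: [-0.0, 1.0, -0.001, 0.001]
force: [-0.4, -0.1, -0.9]
width: 0.0364
grip_force: 30.2
```

Converted, 0.06 m is 0.96, -0.05 m is -0.8.

```bash
echo '[[0,0,-0.8,0,0.03],[0,0.32,-0.8,0,0.03],[-0.16,0.96,0,0,0.03],[-0.16,0.96,0,0,0.03],[-0.16,0.96,0,0,0.03]]' | python3 drive.py; echo '[[-0.16,0.96,0,0,0.03],[-0.064,0.96,0,0,0.03],[0,0.64,0.16,0,0.03],[0,0.192,0.32,0,0.03],[0,0,0,0,0.03]]' | python3 drive.py
python3 - <<'E'
from h import *
st();im=read_camera("wrist");print(proj("wrist",[.51,.103,.066]),proj("wrist",sensors.state()["ee_pos"]))
cv2.imwrite("pics/w4.png",cv2.resize(im[150:,100:412,::-1],(800,600),interpolation=cv2.INTER_CUBIC))
E
```

```text
time_s: 5.38
ee_pos: [0.4947, -0.0675, 0.1554]
eef_rot: [0.0, 1.0, 0.0, -0.0]
force: [0.5, 0.1, -1.0]
width: 0.0367
grip_force: 30.4
time_s: 6.0
ee_pos: [0.507, 0.1035, 0.1234]
eef_rot: [-0.001, 1.0, -0.0, -0.003]
force: [-0.4, -1.0, -1.0]
width: 0.0361
grip_force: 30.4
t 6.0 tcp [0.507  0.1035 0.1234] q [-0.001  1.    -0.    -0.003] F [-0.4 -1.  -1. ] w 0.0361 j [ 0.09  0.07  1.61 -0.    1.47 -1.48]
[258.23469656 214.82490297] [257.96175999 250.48350629]
```

View pics/w4.png

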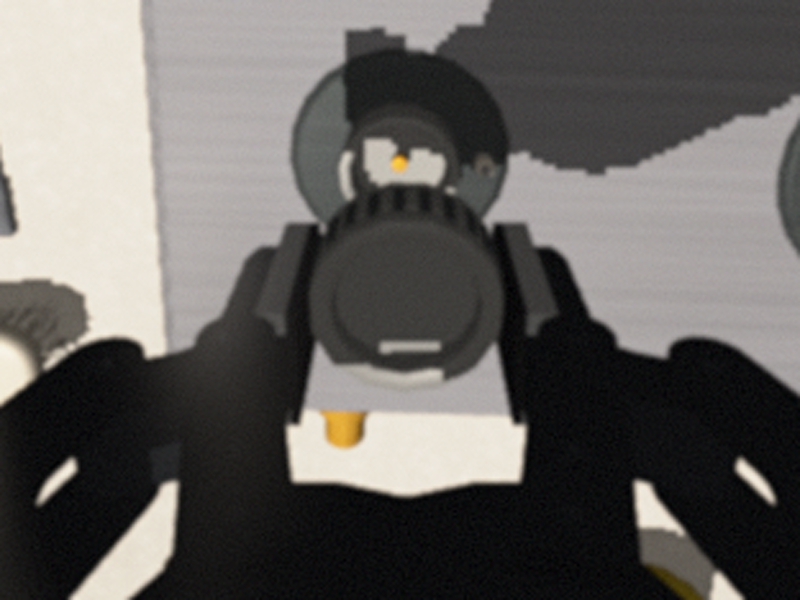

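The crown hangs level at (407,300) in the crop. The cup's rim is centred at about (401,162), and the dish spans 292–510.

Run:
```python
from h import *
f=lambda u,v,z:print(np.round(ray("wrist",100+u/2.564,150+v/2.564,z),4))
f(401,163,.066);f(400,162,.058);f(401,48,.051);f(407,300,.1457);f(407,220,.1457);f(407,385,.1457)
```

```text
[0.509  0.1016 0.066 ]
[0.5118 0.1013 0.058 ]
[0.4779 0.1016 0.051 ]
[0.5055 0.1031 0.1457]
[0.489  0.1031 0.1457]
[0.5245 0.1032 0.1457]
```

```bash
echo '[[-0.072,-0.024,0.32,0,0.03],[0,0,0.32,0,0.03],[0,0,0.16,0,0.03],[0,0,0,0,0.03]]' | python3 drive.py; echo '[[0,0,0.064,0,0.03],[0,0,0.048,0,0.03],[0,0,0,0,0.03]]' | python3 drive.py
```

```text
time_s: 6.55
ee_pos: [0.5133, 0.1006, 0.076]
eef_rot: [0.0, 1.0, -0.0, -0.001]
force: [-0.5, -1.2, -0.8]
width: 0.0364
grip_force: 30.4
time_s: 6.92
ee_pos: [0.5135, 0.1014, 0.0694]
eef_rot: [-0.0, 1.0, 0.0, 0.0]
force: [0.1, 0.3, -1.0]
width: 0.0363
grip_force: 30.4
```

Converted, 0.001 m is 0.016, 0.002 m is 0.032.

```bash
echo '[[0.016,0,0.032,0,0.03],[0,0,0.032,0,0.03],[0,0,0.016,0,0.03],[0,0,0,0,0.03]]' | python3 drive.py; echo '[[0,0,0.016,0,0.03],[0,0,0,0,0.03]]' | python3 drive.py;  echo '[[0,0,0.016,0,0.03],[0,0,0,0,0.03]]' | python3 drive.py
```

```text
time_s: 7.42
ee_pos: [0.5125, 0.1014, 0.0642]
eef_rot: [-0.0, 1.0, 0.0, -0.0]
force: [0.3, 0.0, -0.6]
width: 0.0362
grip_force: 30.4
time_s: 7.68
ee_pos: [0.5127, 0.1014, 0.0637]
eef_rot: [-0.0, 1.0, 0.0, 0.0]
force: [-0.9, 0.5, 1.7]
width: 0.0366
grip_force: 30.6
time_s: 7.92
ee_pos: [0.5127, 0.1014, 0.0637]
eef_rot: [-0.0, 1.0, 0.0, 0.0]
force: [-2.9, -0.2, 6.7]
width: 0.036
grip_force: 31.0
```

Contact came at exactly the computed seat height. I'll release, rise and check.

```bash
echo '[[0,0,0,0,0.05],[0,0,0,0,0.06],[0,0,0,0,0.06],[0,0,-0.48,0,0.06],[0,0,-0.96,0,0.06]]' | python3 drive.py; echo '[[0.32,0,-0.96,0,0.06],[0.32,0,0,0,0.06],[0,0,0,0,0.06]]' | python3 drive.py
python3 - <<'E'
from h import *
st();im=read_camera("wrist");import pickle;pickle.dump(calibration("wrist"),open("c5.pkl","wb"))
print((proj("wrist",[.512,.102,.086])-[100,100])*2.564)
cv2.imwrite("pics/w5.png",cv2.resize(im[100:334,100:412,::-1],(800,600),interpolation=cv2.INTER_CUBIC))
E
```

```text
time_s: 8.55
ee_pos: [0.5103, 0.1011, 0.1496]
eef_rot: [-0.0, 1.0, -0.0, -0.004]
force: [1.3, -0.3, 1.2]
width: 0.06
grip_force: 0.0
time_s: 8.93
ee_pos: [0.4725, 0.1015, 0.2125]
eef_rot: [-0.0, 1.0, 0.0, 0.001]
force: [0.6, 0.2, -1.0]
width: 0.0597
grip_force: 0.0
t 8.93 tcp [0.4725 0.1015 0.2125] q [-0.     1.     0.     0.001] F [ 0.6  0.2 -1. ] w 0.0597 j [ 0.09 -0.06  1.56  0.    1.64 -1.48]
[406.31683687 319.34466102]
```

View pics/w5.png

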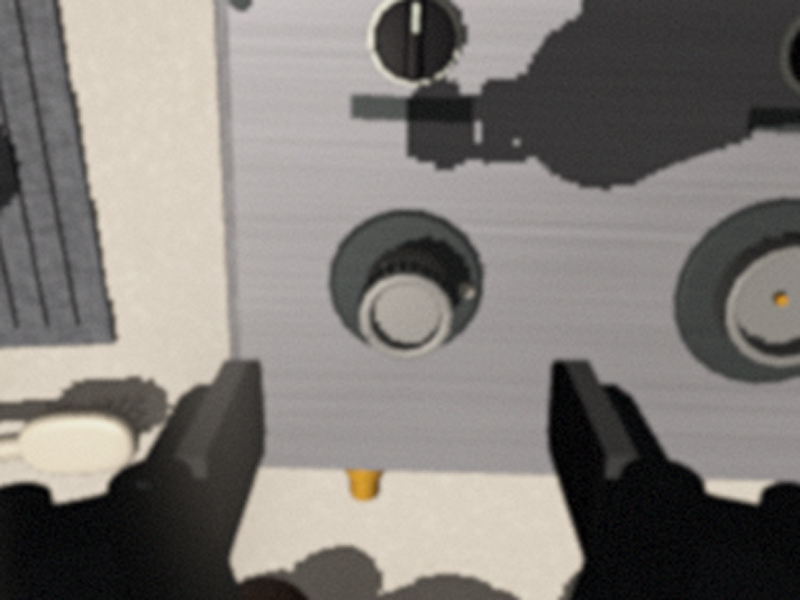

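The small crown's top is at (406,314) in the crop, against (406,319) predicted. It sits round and level in the cup. Next is the small cap.

Converted, -0.055 m is -0.88, 0.004 m is 0.064.

```bash
echo '[[0,-0.88,0,0,0.054],[0.064,-0.88,0.32,0,0.054],[0,-0.88,0.48,0,0.054],[0,-0.88,0.48,0,0.054],[0,-0.072,0.48,0,0.054]]' | python3 drive.py;echo '[[0,0,0,0,0.054]]' | python3 drive.py
python3 - <<'E'
from h import *
st();im=read_camera("wrist")
f=lambda x,y,z:print(np.round((proj("wrist",[x,y,z])-[100,150])*2.564))
f(.4685,-.123,.045);f(.4685,-.123,.036)
cv2.imwrite("pics/w6.png",cv2.resize(im[150:,100:412,::-1],(800,600),interpolation=cv2.INTER_CUBIC))
E
```

```text
time_s: 9.6
ee_pos: [0.4683, -0.1264, 0.0991]
eef_rot: [0.003, 1.0, -0.0, -0.001]
force: [-0.5, 0.8, -0.0]
width: 0.0539
grip_force: 0.0
time_s: 9.72
ee_pos: [0.4663, -0.1229, 0.0973]
eef_rot: [0.001, 1.0, 0.002, -0.004]
force: [-0.7, 0.3, -0.2]
width: 0.0538
grip_force: 0.0
t 9.72 tcp [ 0.4663 -0.1229  0.0973] q [ 0.001  1.     0.002 -0.004] F [-0.7  0.3 -0.2] w 0.0538 j [-0.38  0.01  1.72  0.    1.42 -1.94]
[403. 167.]
[403. 156.]
```

View pics/w6.png

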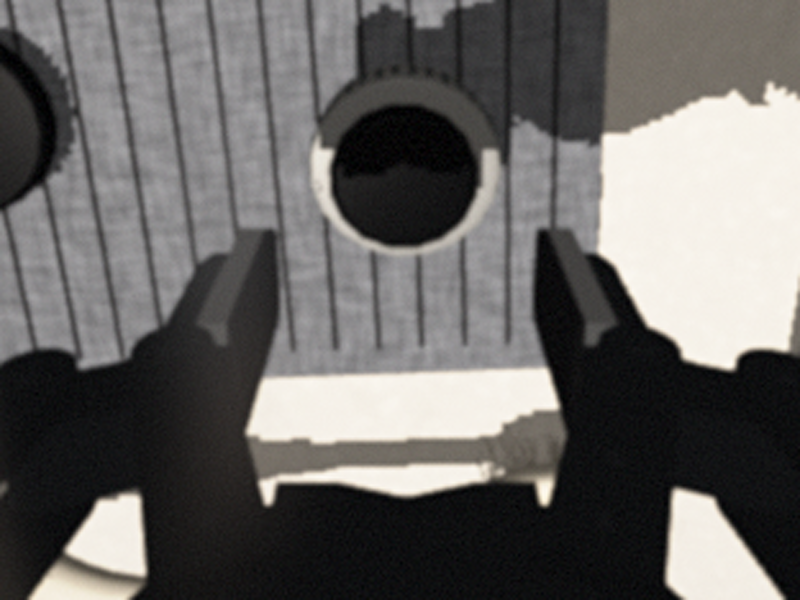

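Cap centre at (405,176) against (403,167) predicted, so the pile is about 3 mm farther in x, near 0.471. I'll descend, feeling for the crown rim with the fingertips.

Converted, -0.0035 m is -0.056, 0.001 m is 0.016.

```bash
echo '[[-0.056,0.016,0.32,0,0.052],[0,0,0.32,0,0.051],[0,0,0.208,0,0.051],[0,0,0,0,0.051]]' | python3 drive.py;echo '[[0,0,0.032,0,0.051],[0,0,0,0,0.051]]' | python3 drive.py
```

```text
time_s: 10.28
ee_pos: [0.4723, -0.1212, 0.0485]
eef_rot: [-0.001, 1.0, 0.0, -0.0]
force: [0.4, -0.1, 0.6]
width: 0.0508
grip_force: 0.0
time_s: 10.52
ee_pos: [0.4729, -0.122, 0.0475]
eef_rot: [-0.0, 1.0, -0.0, 0.001]
force: [-0.4, 0.4, -0.9]
width: 0.0509
grip_force: 0.0
```

```bash
echo '[[0.016,0,0.048,0,0.051],[0,0,0.048,0,0.051],[0,0,0,0,0.051]]' | python3 drive.py;echo '[[0,0,0.016,0,0.051],[0,0,0.016,0,0.051],[0,0,0,0,0.051]]' | python3 drive.py;echo '[[0,0,0.016,0,0.051],[0,0,0,0,0.051]]' | python3 drive.py
```

```text
time_s: 10.9
ee_pos: [0.471, -0.1218, 0.0404]
eef_rot: [-0.0, 1.0, 0.0, -0.0]
force: [0.4, -0.4, -0.5]
width: 0.0509
grip_force: 0.0
time_s: 11.28
ee_pos: [0.4713, -0.1219, 0.0386]
eef_rot: [-0.0, 1.0, 0.0, -0.0]
force: [-1.3, -0.6, -0.2]
width: 0.0512
grip_force: 0.0
time_s: 11.52
ee_pos: [0.4713, -0.1219, 0.0377]
eef_rot: [-0.0, 1.0, 0.0, -0.0]
force: [0.1, 0.1, 0.0]
width: 0.0508
grip_force: 0.0
```

Converted, 0.001 m is 0.016.

```bash
echo '[[0,0,0.016,0,0.049],[0,0,0.016,0,0.049],[0,0,0,0,0.048]]' | python3 drive.py;echo '[[0,0,0.016,0,0.048],[0,0,0,0,0.048]]' | python3 drive.py;echo '[[0,0,0.016,0,0.048],[0,0,0,0,0.048]]' | python3 drive.py
```

```text
time_s: 11.9
ee_pos: [0.4712, -0.1218, 0.0356]
eef_rot: [-0.0, 1.0, 0.0, -0.0]
force: [-0.6, 0.6, -0.3]
width: 0.0481
grip_force: 0.0
time_s: 12.15
ee_pos: [0.4713, -0.1219, 0.0346]
eef_rot: [-0.0, 1.0, 0.0, -0.0]
force: [0.5, 0.2, -0.1]
width: 0.0483
grip_force: 0.0
time_s: 12.4
ee_pos: [0.4713, -0.1218, 0.0336]
eef_rot: [-0.0, 1.0, 0.0, -0.0]
force: [0.5, 0.4, 0.2]
width: 0.048
grip_force: 0.0
```

```bash
for i in 1 2; do echo '[[0,0,0.016,0,0.048],[0,0,0,0,0.048]]' | python3 drive.py |egrep 'pos|force';done
```

```text
ee_pos: [0.4714, -0.1219, 0.0333]
force: [-1.3, 0.6, 4.4]
grip_force: 2.2
ee_pos: [0.4716, -0.1219, 0.0333]
force: [-4.1, 1.2, 9.5]
grip_force: 4.8
```

```bash
echo '[[0,0,-0.048,0,0.048],[0,0,0,0,0.04],[0,0,0,0,0.035],[0,0,0,0,0.035],[0,0,0,0,0.035]]' | python3 drive.py 40;echo '[[0,0,-0.048,0,0.035],[0,0,-0.192,0,0.035],[0,0,0,0,0.035]]' | python3 drive.py
```

```text
time_s: 13.52
ee_pos: [0.4717, -0.1221, 0.0355]
eef_rot: [-0.0, 1.0, -0.0, 0.0]
force: [-1.6, 0.0, 5.5]
width: 0.0412
grip_force: 39.9
time_s: 13.9
ee_pos: [0.4722, -0.1222, 0.0509]
eef_rot: [-0.0, 1.0, -0.0, 0.001]
force: [-0.2, 0.3, -1.4]
width: 0.0412
grip_force: 40.5
```

```bash
echo '[[0,0,-0.8,0,0.035],[0,0,-0.8,0,0.035],[0,0,0,0,0.035]]' | python3 drive.py
python3 - <<'E'
from h import *
im=read_camera("wrist")
cv2.imwrite("pics/w7.png",cv2.resize(im[150:,100:412,::-1],(800,600),interpolation=cv2.INTER_CUBIC))
E
```

```text
time_s: 14.28
ee_pos: [0.4743, -0.123, 0.1551]
eef_rot: [-0.0, 1.0, -0.002, 0.005]
force: [-1.0, -1.1, -0.4]
width: 0.0414
grip_force: 40.9
```

View pics/w7.png

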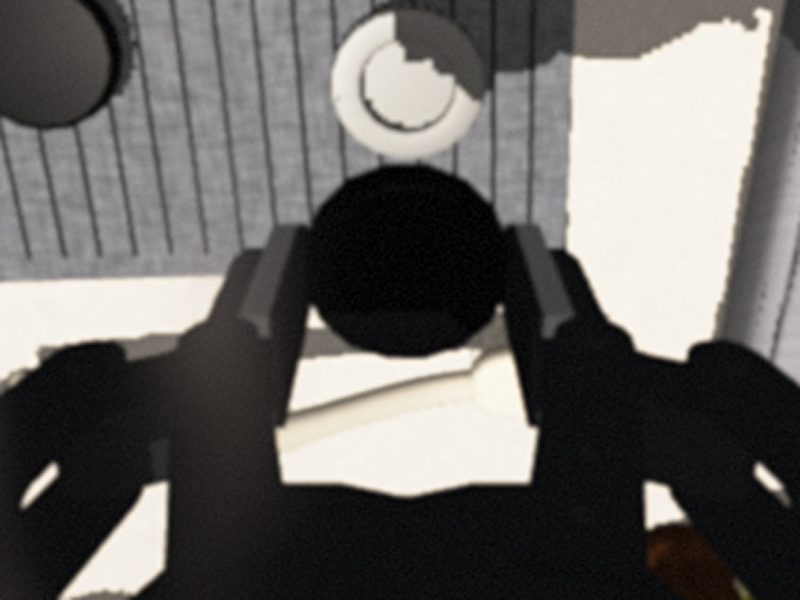

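The cap hangs level at (406,262) between the fingertips, and the large crown stays upright at (409,83).

```bash
python3 - <<'E'
from h import *
st()
f=lambda u,v,z:print(np.round(ray("wrist",100+u/2.564,150+v/2.564,z),4))
f(406,262,.1646);f(409,84,.036)
E
echo '[[-0.16,0.88,0,0,0.035],[-0.16,0.88,0,0,0.035],[-0.16,0.88,0,0,0.035],[-0.112,0.96,0,0,0.035],[0,0,0,0,0.035]]' | python3 drive.py; echo '[[0,0,0.32,0,0.035],[0,0,0.32,0,0.035],[0,0,0,0,0.035]]' | python3 drive.py
```

```text
t 14.32 tcp [ 0.4727 -0.1224  0.152 ] q [-0.     1.    -0.001  0.002] F [ 0.7  1.3 -0.9] w 0.0415 j [-0.37 -0.02  1.64  0.    1.52 -1.94]
[ 0.4667 -0.1222  0.1646]
[ 0.4661 -0.121   0.036 ]
time_s: 14.95
ee_pos: [0.5068, 0.107, 0.1472]
eef_rot: [-0.003, 1.0, 0.0, -0.002]
force: [0.1, -0.4, -0.5]
width: 0.0412
grip_force: 40.9
time_s: 15.32
ee_pos: [0.5057, 0.1021, 0.1061]
eef_rot: [0.0, 1.0, -0.001, -0.004]
force: [0.2, -0.5, -0.5]
width: 0.0416
grip_force: 40.9
```

Converted, -0.005 m is -0.08.

```bash
echo '[[-0.08,0,0,0,0.035],[0,0,0,0,0.035],[0,0,0,0,0.035]]' | python3 drive.py
python3 - <<'E'
from h import *
st()
f=lambda x,y,z:print(np.round((proj("wrist",[x,y,z])-[100,150])*2.564))
e=sensors.state()["ee_pos"]
f(e[0],e[1],e[2]+.0095);f(.51,.102,.086);f(.51-.0185,.102,.086)
im=read_camera("wrist");st()
cv2.imwrite("pics/w8.png",cv2.resize(cv2.convertScaleAbs(im[150:,100:412,::-1],alpha=2),(800,600),interpolation=cv2.INTER_CUBIC))
E
```

```text
time_s: 15.7
ee_pos: [0.5138, 0.103, 0.1105]
eef_rot: [0.0, 1.0, 0.0, 0.001]
force: [0.1, 0.4, 0.4]
width: 0.0412
grip_force: 41.0
t 15.7 tcp [0.5138 0.103  0.1105] q [0.    1.    0.    0.001] F [0.1 0.4 0.4] w 0.0412 j [ 0.09  0.08  1.62  0.    1.44 -1.48]
[405. 280.]
[401. 195.]
[401. 124.]
t 15.75 tcp [0.5137 0.1031 0.1104] q [-0.     1.     0.     0.001] F [-0.2 -0.4 -0.1] w 0.0414 j [ 0.09  0.08  1.62  0.    1.44 -1.48]
```

View pics/w8.png

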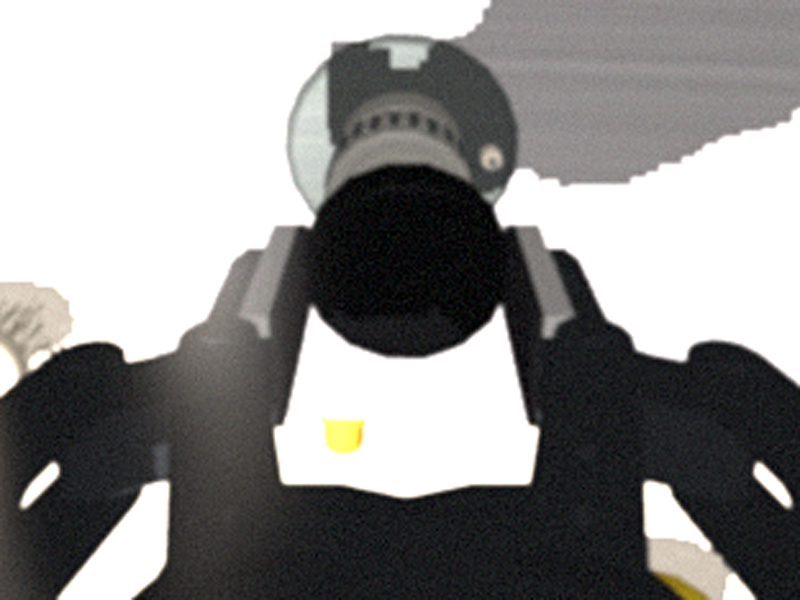

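Crown body is centred at about u=400 and the cap at u=406, so the cap needs about 1 mm toward -y. In x it looks aligned within about 2 mm, and the play is ±5 mm. Lowering now.

Converted, -0.001 m is -0.016, 0.01 m is 0.16.

```bash
echo '[[0,-0.016,0.16,0,0.035],[0,0,0.128,0,0.035],[0,0,0,0,0.035]]' | python3 drive.py; for i in 1 2 3; do echo '[[0,0,0.032,0,0.035],[0,0,0,0,0.035]]' | python3 drive.py|egrep 'pos|^force'; done
```

```text
time_s: 16.12
ee_pos: [0.5122, 0.102, 0.0902]
eef_rot: [-0.0, 1.0, -0.0, -0.001]
force: [-0.3, -0.2, -1.3]
width: 0.0414
grip_force: 41.0
ee_pos: [0.5133, 0.1022, 0.0898]
force: [0.2, 0.3, 0.2]
ee_pos: [0.5132, 0.1021, 0.0877]
force: [-0.5, -0.9, -1.2]
ee_pos: [0.5133, 0.1021, 0.0857]
force: [0.2, -0.9, -0.6]
```

```bash
for i in 1 2; do echo '[[0,0,0.016,0,0.035],[0,0,0,0,0.035]]' | python3 drive.py|egrep 'pos|^force'; done
```

```text
ee_pos: [0.5134, 0.1021, 0.0856]
force: [-2.5, -0.2, 4.2]
ee_pos: [0.5134, 0.1021, 0.0855]
force: [-4.5, -0.8, 8.6]
```

Seated at 0.0855 as computed. Releasing and going back for the large crown, with a check of the burner on the way.

Converted, -0.06 m is -0.96, -0.03 m is -0.48.

```bash
echo '[[0,0,-0.016,0,0.045],[0,0,0,0,0.055],[0,0,0,0,0.06],[0,0,-0.48,0,0.06],[0.16,0,-0.96,0,0.07]]' | python3 drive.py; echo '[[0.48,0,-0.48,0,0.08],[0,0,0,0,0.08]]' | python3 drive.py
python3 - <<'E'
from h import *
st();im=read_camera("wrist")
print((proj("wrist",[.511,.102,.095])-[100,100])*2.564)
cv2.imwrite("pics/w9.png",cv2.resize(im[100:334,100:412,::-1],(800,600),interpolation=cv2.INTER_CUBIC))
E
echo '[[0,-0.896,0,0,0.08],[0,-0.896,0,0,0.08],[0,-0.896,0.32,0,0.08],[0,-0.896,0.48,0,0.08],[0,0,0.48,0,0.075]]' | python3 drive.py;echo '[[0,0,0,0,0.075],[0,0,0,0,0.075]]' | python3 drive.py
python3 - <<'E'
from h import *
st();im=read_camera("wrist")
f=lambda x,y,z:print(np.round((proj("wrist",[x,y,z])-[100,150])*2.564))
f(.470,-.122,.036)
cv2.imwrite("pics/w10.png",cv2.resize(im[150:,100:412,::-1],(800,600),interpolation=cv2.INTER_CUBIC))
E
```

```text
time_s: 18.0
ee_pos: [0.5014, 0.1018, 0.1719]
eef_rot: [0.0, 1.0, -0.0, -0.004]
force: [0.6, -0.4, 0.5]
width: 0.07
grip_force: 0.0
time_s: 18.25
ee_pos: [0.474, 0.1024, 0.2084]
eef_rot: [-0.0, 1.0, 0.0, 0.004]
force: [-0.2, 0.1, -0.2]
width: 0.0798
grip_force: 0.0
t 18.25 tcp [0.474  0.1024 0.2084] q [-0.     1.     0.     0.004] F [-0.2  0.1 -0.2] w 0.0798 j [ 0.1  -0.06  1.56  0.    1.63 -1.48]
[404.00442468 328.79131943]
time_s: 18.92
ee_pos: [0.4724, -0.1247, 0.1218]
eef_rot: [0.003, 1.0, 0.0, -0.002]
force: [0.4, 1.5, -0.3]
width: 0.0749
grip_force: 0.0
time_s: 19.18
ee_pos: [0.4736, -0.1207, 0.125]
eef_rot: [-0.0, 1.0, 0.0, -0.0]
force: [-0.9, 0.1, 0.9]
width: 0.075
grip_force: 0.0
t 19.18 tcp [ 0.4736 -0.1207  0.125 ] q [-0.  1.  0. -0.] F [-0.9  0.1  0.9] w 0.075 j [-0.37 -0.    1.68  0.    1.47 -1.94]
[401. 113.]
```

View pics/w9.png

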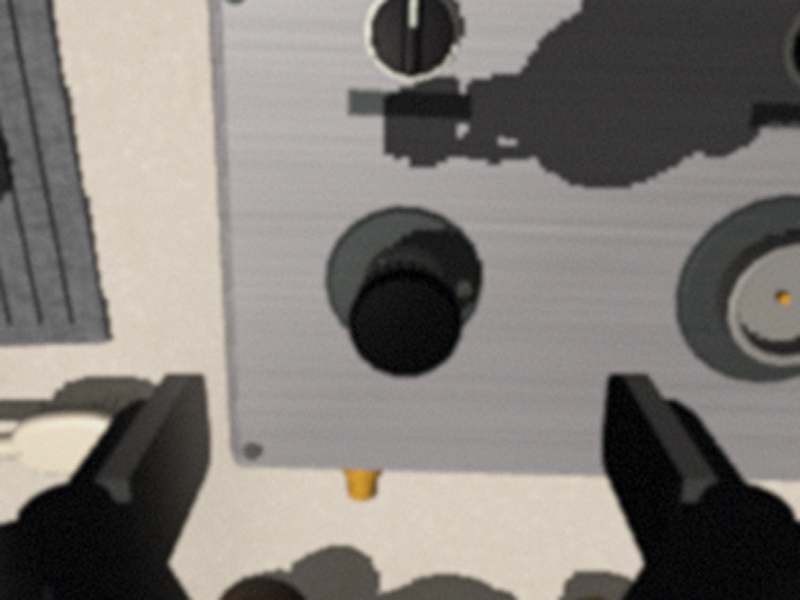

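View pics/w10.png

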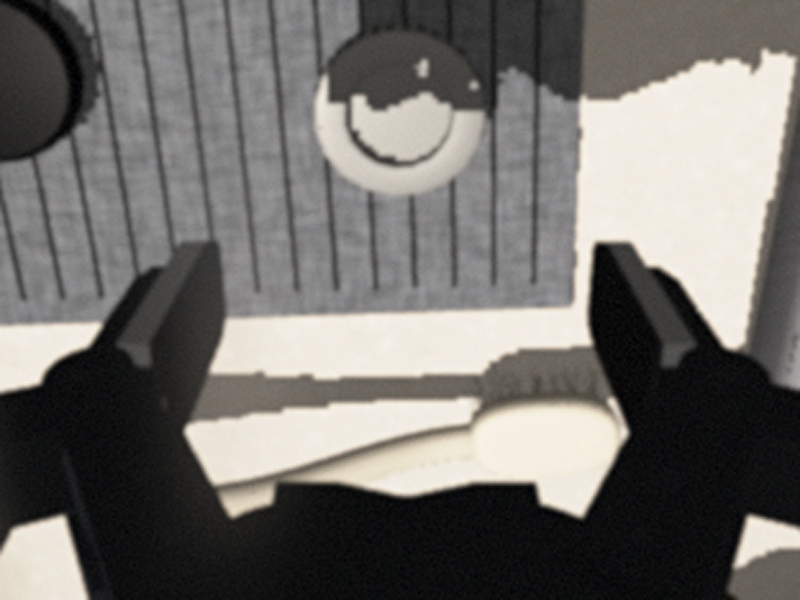

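The small burner is complete, with the cap at (405,322) level and centred. The large crown's top is at (400,113), right where predicted. Grasping it.

The rows are not in the units I measure in: shifts go in shares of 62.5 mm. I convert before sending: 0.05 m is 0.8, 0.04 m is 0.64.

```bash
echo '[[0.056,-0.024,0.8,0,0.075],[0,0,0.64,0,0.075],[0,0,0.288,0,0.075],[0,0,0,0,0.075],[0,0,0,0,0.075]]' | python3 drive.py; echo '[[0,0,0,0,0.05],[0,0,0,0,0.05],[0,0,0,0,0.05],[0,0,0,0,0.05],[0,0,0,0,0.05]]' | python3 drive.py 40
```

```text
time_s: 19.85
ee_pos: [0.4715, -0.1226, 0.0192]
eef_rot: [-0.001, 1.0, -0.001, 0.002]
force: [0.3, 0.1, 0.5]
width: 0.0755
grip_force: 0.0
time_s: 20.48
ee_pos: [0.4714, -0.123, 0.0197]
eef_rot: [-0.0, 1.0, -0.001, 0.002]
force: [-0.1, 0.7, 4.9]
width: 0.0562
grip_force: 42.1
```

```bash
echo '[[0,0,-0.16,0,0.05],[0,0,-0.8,0,0.05],[0,0,-0.96,0,0.05],[0,0.48,-0.64,0,0.05],[-0.096,0.96,0,0,0.05]]' | python3 drive.py; echo '[[-0.096,0.96,0,0,0.05],[-0.096,0.96,0,0,0.05],[-0.128,0.96,0,0,0.05],[-0.128,0.96,0,0,0.05],[-0.144,0.88,0,0,0.05]]' | python3 drive.py; echo '[[0,0,0.4,0,0.05],[0,0,0.4,0,0.05],[0,0,0,0,0.05],[0,0,0,0,0.05]]' | python3 drive.py;python3 - <<'E'
from h import *
st();im=read_camera("wrist")
f=lambda x,y,z:print(np.round((proj("wrist",[x,y,z])-[100,150])*2.564))
e=sensors.state()["ee_pos"];f(.514,.266,.066);f(.514-.045,.266,.052);f(e[0],e[1],e[2]-.0157+.032)
cv2.imwrite("pics/w11.png",cv2.resize(im[150:,100:412,::-1],(800,600),interpolation=cv2.INTER_CUBIC))
E
```

```text
time_s: 21.1
ee_pos: [0.4786, -0.0335, 0.1832]
eef_rot: [0.002, 1.0, -0.001, 0.006]
force: [0.5, 0.8, -1.4]
width: 0.0557
grip_force: 43.1
time_s: 21.72
ee_pos: [0.5127, 0.2647, 0.1781]
eef_rot: [-0.0, 1.0, 0.0, 0.001]
force: [0.8, -0.4, -0.9]
width: 0.0559
grip_force: 43.1
time_s: 22.22
ee_pos: [0.5133, 0.2626, 0.1286]
eef_rot: [0.0, 1.0, 0.0, 0.001]
force: [0.0, -0.4, -1.0]
width: 0.0555
grip_force: 43.1
t 22.23 tcp [0.5133 0.2626 0.1286] q [0.    1.    0.    0.001] F [ 0.  -0.4 -1. ] w 0.0555 j [ 0.37  0.19  1.46  0.    1.49 -1.2 ]
[416. 154.]
[416.  -4.]
[405. 299.]
```

View pics/w11.png

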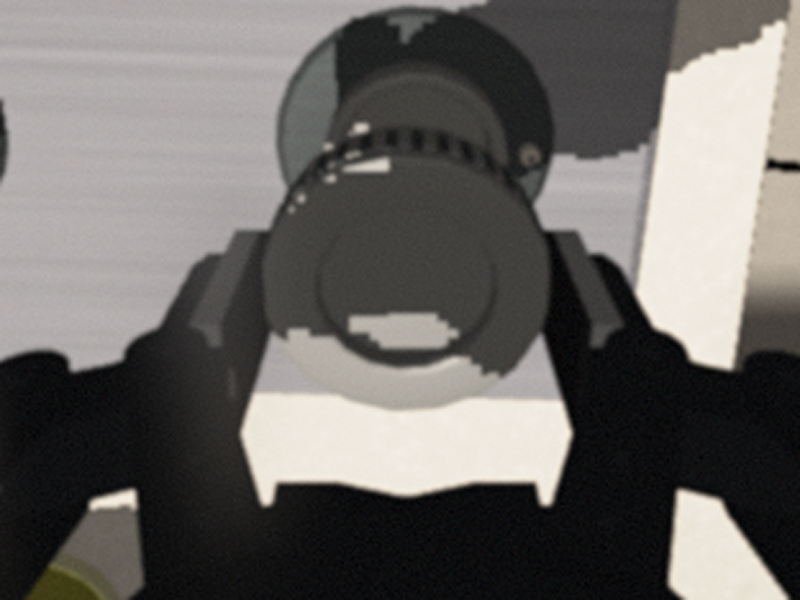

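The dish spans 277–553 (centre 415), the cup rim's front edge is at about v=62, and the crown top is centred at about (406,281).

Run:
```python
from h import *
f=lambda s,u,v,z:print(s,np.round(ray("wrist",100+u/2.564,150+v/2.564,z),4))
f("dish front +.045",415,7,.051);f("rim front +.028",417,62,.066);f("crown back -.029",406,408,.1449);f("crown centre by recess",407,275,.1449);f("recess back -.0175",406,366,.1449);f("recess L",319,275,.1449);f("recess R",495,275,.1449);f("recess front",406,203,.1449)
```

```text
dish front +.045 [0.4724 0.2658 0.051 ]
rim front +.028 [0.4857 0.2662 0.066 ]
crown back -.029 [0.5398 0.2628 0.1449]
crown centre by recess [0.5087 0.263  0.1449]
recess back -.0175 [0.5296 0.2628 0.1449]
recess L [0.5087 0.2459 0.1449]
recess R [0.5087 0.28   0.1449]
recess front [0.4935 0.2628 0.1449]
```

```bash
echo '[[-0.064,0.048,0.32,0,0.05],[0,0,0.32,0,0.05],[0,0,0.128,0,0.05],[0,0,0,0,0.05],[0,0,0,0,0.05]]' | python3 drive.py; for i in 1 2 3; do echo '[[0,0,0.032,0,0.05],[0,0,0,0,0.05]]' | python3 drive.py|egrep 'pos|^force'; done
```

```text
time_s: 22.9
ee_pos: [0.5174, 0.2657, 0.0801]
eef_rot: [-0.0, 1.0, 0.0, 0.001]
force: [0.9, 0.3, -0.7]
width: 0.0561
grip_force: 43.1
ee_pos: [0.517, 0.2656, 0.0776]
force: [0.5, -0.2, -1.6]
ee_pos: [0.5166, 0.2655, 0.0751]
force: [-0.3, 0.5, -1.1]
ee_pos: [0.5166, 0.2655, 0.073]
force: [-0.3, -0.6, -0.0]
```

```bash
for i in 1 2 3 4 5; do echo '[[0,0,0.016,0,0.05],[0,0,0,0,0.05]]' | python3 drive.py|egrep 'pos|^force'; done
```

```text
ee_pos: [0.5167, 0.2655, 0.0722]
force: [-0.3, 0.2, -1.4]
ee_pos: [0.5167, 0.2655, 0.0712]
force: [0.4, -0.6, -1.1]
ee_pos: [0.5167, 0.2655, 0.0701]
force: [-0.2, 0.7, -1.1]
ee_pos: [0.5168, 0.2656, 0.0698]
force: [-1.2, -0.2, 2.2]
ee_pos: [0.5168, 0.2656, 0.0697]
force: [-3.2, -0.9, 6.7]
```

Seated at exactly the computed 0.0697. Releasing and going for the large cap.

Converted, -0.06 m is -0.96, -0.03 m is -0.48.

```bash
echo '[[0,0,-0.016,0,0.065],[0,0,0,0,0.075],[0,0,0,0,0.075],[0,0,-0.48,0,0.08],[0,0,-0.96,0,0.083]]' | python3 drive.py; echo '[[0.16,-0.64,-0.48,0,0.083],[0.16,-0.96,0,0,0.083],[0.16,-0.96,0,0,0.083],[0.16,-0.96,0,0,0.083],[0.16,-0.96,0,0,0.083]]' | python3 drive.py;echo '[[0,-0.96,0,0,0.083],[0,-0.96,0,0,0.083],[0,-0.96,0.32,0,0.083],[0,-0.8,0.32,0,0.083],[0,-0.4,0.32,0,0.083]]' | python3 drive.py;echo '[[0,0,0,0,0.083],[0,0,0,0,0.083]]' | python3 drive.py
python3 - <<'E'
from h import *
st();im=read_camera("wrist")
f=lambda x,y,z:print(np.round((proj("wrist",[x,y,z])-[100,150])*2.564))
f(.466,-.2695,.0135)
cv2.imwrite("pics/w12.png",cv2.resize(cv2.convertScaleAbs(im[150:,100:412,::-1],alpha=1.5),(800,600),interpolation=cv2.INTER_CUBIC))
E
```

```text
time_s: 25.52
ee_pos: [0.5147, 0.2646, 0.1561]
eef_rot: [-0.0, 1.0, -0.002, -0.004]
force: [0.1, 0.9, 0.3]
width: 0.0828
grip_force: 0.0
time_s: 26.15
ee_pos: [0.4663, -0.0162, 0.1892]
eef_rot: [-0.0, 1.0, -0.0, 0.0]
force: [1.1, -0.5, -0.3]
width: 0.0832
grip_force: 0.0
time_s: 26.78
ee_pos: [0.4664, -0.2715, 0.1285]
eef_rot: [0.001, 1.0, -0.0, 0.0]
force: [0.2, 0.7, -0.3]
width: 0.0829
grip_force: 0.0
time_s: 27.02
ee_pos: [0.4671, -0.2682, 0.1299]
eef_rot: [-0.0, 1.0, 0.0, 0.0]
force: [0.1, 0.8, 0.6]
width: 0.0834
grip_force: 0.0
t 27.02 tcp [ 0.4671 -0.2682  0.1299] q [-0.  1.  0.  0.] F [0.1 0.8 0.6] w 0.0834 j [-0.63  0.1   1.56  0.    1.48 -2.2 ]
[401.  98.]
```

View pics/w12.png

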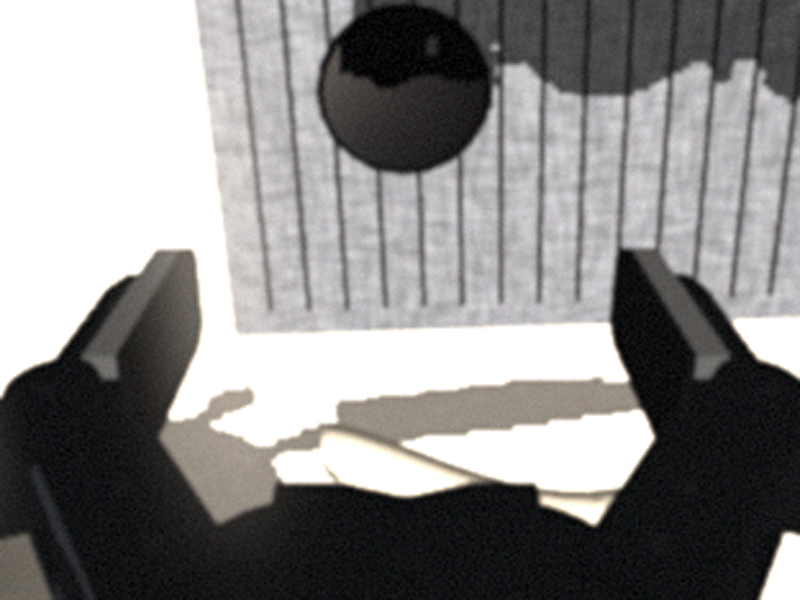

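The large cap lies flat at (405,88), about 4 mm nearer in x than predicted (0.462,-0.268).

```bash
echo '[[0.08,0,0.8,0,0.083],[0,0,0.64,0,0.083],[0,0,0.32,0,0.083],[0,0,0.08,0,0.083],[0,0,0,0,0.083]]' | python3 drive.py;echo '[[0,0,0.08,0,0.08],[0,0,0,0,0.075],[0,0,0,0,0.075]]' | python3 drive.py
```

```text
time_s: 27.7
ee_pos: [0.4628, -0.2685, 0.0157]
eef_rot: [-0.001, 1.0, -0.001, 0.001]
force: [0.5, 0.1, 0.2]
width: 0.0828
grip_force: 0.0
time_s: 28.08
ee_pos: [0.4621, -0.269, 0.0099]
eef_rot: [-0.0, 1.0, -0.0, 0.0]
force: [0.5, -0.1, -0.0]
width: 0.075
grip_force: 0.0
```

Converted, 0.003 m is 0.048.

```bash
echo '[[0,0,0.048,0,0.072],[0,0,0,0,0.072]]' | python3 drive.py|egrep 'pos|^force';echo '[[0,0,0.032,0,0.07],[0,0,0,0,0.07]]' | python3 drive.py|egrep 'pos|^force';echo '[[0,0,0.016,0,0.069],[0,0,0,0,0.069]]' | python3 drive.py|egrep 'pos|^force'; echo '[[0,0,0,0,0.05],[0,0,0,0,0.05],[0,0,0,0,0.05],[0,0,0,0,0.05],[0,0,0,0,0.05]]' | python3 drive.py 50
```

```text
ee_pos: [0.4616, -0.2687, 0.0061]
force: [0.1, 0.1, -0.3]
ee_pos: [0.4617, -0.2687, 0.0042]
force: [-0.1, -0.3, 0.6]
ee_pos: [0.4619, -0.2687, 0.0034]
force: [-0.4, -0.1, -0.3]
time_s: 29.45
ee_pos: [0.4623, -0.2691, 0.0042]
eef_rot: [-0.0, 1.0, -0.0, 0.001]
force: [0.1, 0.7, 5.8]
width: 0.0609
grip_force: 54.8
```

```bash
echo '[[0,0,-0.16,0,0.05],[0,0,-0.8,0,0.05],[0,0,-0.96,0,0.05],[0,0.48,-0.8,0,0.05],[-0.096,0.96,0,0,0.05]]' | python3 drive.py; echo '[[-0.096,0.96,0,0,0.05],[-0.096,0.96,0,0,0.05],[-0.112,0.96,0,0,0.05],[-0.112,0.96,0,0,0.05],[-0.112,0.96,0,0,0.05]]' | python3 drive.py; echo '[[-0.112,0.96,0,0,0.05],[-0.112,0.96,0,0,0.05],[0,0.384,0.32,0,0.05],[0,0,0.32,0,0.05],[0,0,0,0,0.05]]' | python3 drive.py; echo '[[0,0,0,0,0.05]]' | python3 drive.py
python3 - <<'E'
from h import *
st();im=read_camera("wrist")
cv2.imwrite("pics/w13.png",cv2.resize(cv2.convertScaleAbs(im[150:,100:412,::-1],alpha=1.7),(800,600),interpolation=cv2.INTER_CUBIC))
E
```

```text
time_s: 30.08
ee_pos: [0.4703, -0.1806, 0.1792]
eef_rot: [0.002, 1.0, -0.003, 0.005]
force: [0.9, 0.7, -2.0]
width: 0.061
grip_force: 55.0
time_s: 30.7
ee_pos: [0.5003, 0.1231, 0.1732]
eef_rot: [-0.0, 1.0, -0.0, -0.0]
force: [1.0, -1.0, -1.5]
width: 0.0612
grip_force: 55.0
time_s: 31.32
ee_pos: [0.5128, 0.265, 0.1306]
eef_rot: [-0.001, 1.0, -0.001, -0.003]
force: [-0.9, -0.4, -0.9]
width: 0.061
grip_force: 55.0
time_s: 31.45
ee_pos: [0.515, 0.265, 0.134]
eef_rot: [0.0, 1.0, 0.0, 0.0]
force: [0.3, -0.2, -2.1]
width: 0.061
grip_force: 55.0
t 31.45 tcp [0.515 0.265 0.134] q [0. 1. 0. 0.] F [ 0.3 -0.2 -2.1] w 0.061 j [ 0.38  0.19  1.45  0.    1.5  -1.19]
```

View pics/w13.png

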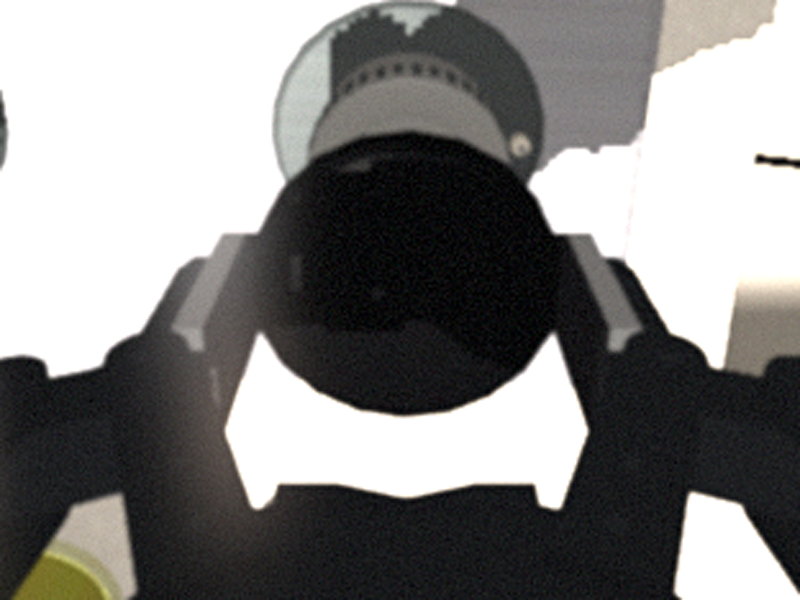

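The crown in the cup spans u 310–508 with its top edge at about v=78. The held cap spans v 132–413, centred at u=405, and hangs level.

Run:
```python
from h import *
f=lambda s,u,v,z:print(s,np.round(ray("wrist",100+u/2.564,150+v/2.564,z),4))
f("crown front +.029",409,76,.086);f("dish front +.045",409,2,.051);z=.134+.0095
f("cap front +.032",405,132,z);f("cap back -.032",405,413,z);
```

```text
crown front +.029 [0.4876 0.2661 0.086 ]
dish front +.045 [0.4734 0.2664 0.051 ]
cap front +.032 [0.4835 0.265  0.1435]
cap back -.032 [0.5485 0.265  0.1435]
```

Converted, -0.001 m is -0.016, 0.001 m is 0.016.

```bash
echo '[[-0.016,0.016,0.32,0,0.05],[0,0,0.288,0,0.05],[0,0,0.08,0,0.05],[0,0,0,0,0.05]]' | python3 drive.py; for i in 1 2 ; do echo '[[0,0,0.032,0,0.05],[0,0,0,0,0.05]]' | python3 drive.py|egrep 'pos|^force'; done;for i in 1 2 3; do echo '[[0,0,0.016,0,0.05],[0,0,0,0,0.05]]' | python3 drive.py|egrep 'pos|^force'; done
```

```text
time_s: 32.0
ee_pos: [0.5156, 0.266, 0.0902]
eef_rot: [0.0, 1.0, -0.0, -0.0]
force: [0.4, -0.1, -0.3]
width: 0.0609
grip_force: 55.0
ee_pos: [0.516, 0.2664, 0.089]
force: [0.1, -0.5, -1.1]
ee_pos: [0.5157, 0.2662, 0.0864]
force: [0.5, -0.5, -0.9]
ee_pos: [0.5157, 0.2662, 0.0854]
force: [-0.3, -0.6, -1.1]
ee_pos: [0.5157, 0.2662, 0.0844]
force: [-0.6, -0.2, -1.3]
ee_pos: [0.5157, 0.2662, 0.0834]
force: [-0.3, -1.1, -1.6]
```

```bash
for i in 1 2 3 4; do echo '[[0,0,0.016,0,0.05],[0,0,0,0,0.05]]' | python3 drive.py|egrep 'pos|^force'; done
```

```text
ee_pos: [0.5156, 0.2662, 0.0823]
force: [0.1, -0.3, -1.6]
ee_pos: [0.5157, 0.2662, 0.0814]
force: [-0.0, -0.4, -1.0]
ee_pos: [0.5158, 0.2662, 0.0813]
force: [-3.2, -0.8, 4.0]
ee_pos: [0.5159, 0.2663, 0.0812]
force: [-3.9, -1.7, 8.0]
```

Seated at 0.0812 as computed. I'll release, withdraw and do a final check.

```bash
echo '[[0,0,-0.016,0,0.07],[0,0,0,0,0.08],[0,0,0,0,0.083],[0,0,-0.48,0,0.083],[0.16,0,-0.96,0,0.083]]' | python3 drive.py; echo '[[0.48,-0.64,-0.8,0,0.083],[0.48,-0.64,-0.48,0,0.083],[0,0,0,0,0.083],[0,0,0,0,0.083]]' | python3 drive.py
python3 - <<'E'
from h import *
st();im=read_camera("wrist")
for p in([.515,.266,.095],[.511,.102,.095]):print(proj("wrist",p)/.64)
sc=read_camera("top")
a=cv2.resize(im[60:300,:,::-1],(800,375),interpolation=cv2.INTER_CUBIC);b=cv2.resize(sc[90:290,110:400,::-1],(326,225),interpolation=cv2.INTER_CUBIC)
o=np.zeros((600,800,3),np.uint8);o[:375]=a;o[375:,:326]=b
s2=read_camera("scene");o[375:,400:]=cv2.resize(s2[180:350,150:452,::-1],(400,225),interpolation=cv2.INTER_CUBIC);cv2.imwrite("pics/w14.png",o)
E
```

```text
time_s: 34.88
ee_pos: [0.5041, 0.2653, 0.1673]
eef_rot: [0.0, 1.0, -0.002, -0.004]
force: [0.6, 0.3, 0.7]
width: 0.0833
grip_force: 0.0
time_s: 35.38
ee_pos: [0.4493, 0.1909, 0.2442]
eef_rot: [0.0, 1.0, 0.0, -0.0]
force: [0.0, -0.5, -0.1]
width: 0.0829
grip_force: 0.0
t 35.38 tcp [0.4493 0.1909 0.2442] q [ 0.  1.  0. -0.] F [ 0.  -0.5 -0.1] w 0.0829 j [ 0.29 -0.05  1.49  0.    1.71 -1.29]
[507.54186581 372.57490123]
[277.71284004 367.44808078]
```

View pics/w14.png

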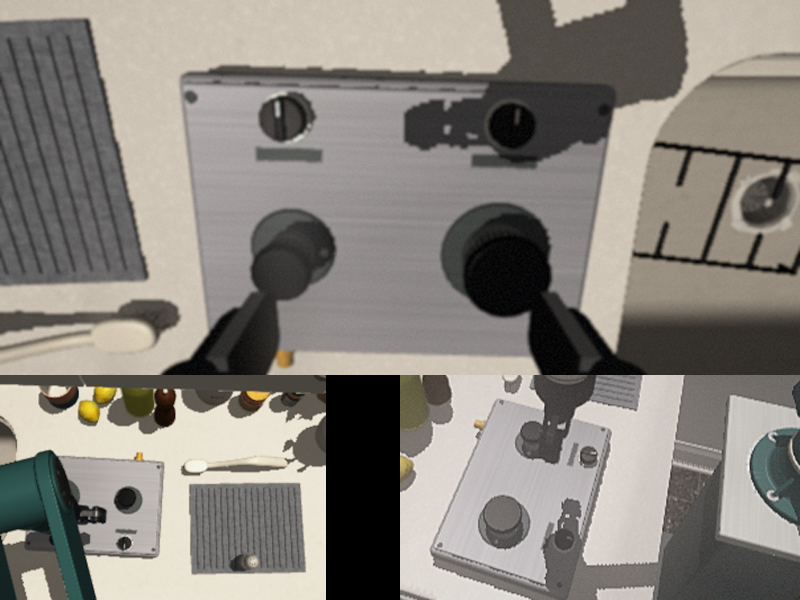

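The final picture shows the caps level on both burners, at (281,270) and (507,274). The mat is empty except for the salt shaker, and the mill stands where it was.

```bash
python3 -c "
from workcell import robot, sensors, read_camera, calibration
print(robot.sign_off())"
```

```text
the job is handed in; nothing more can be done
None
```

Both burners are put back together and the job is handed in at about 35.5 s: each crown and cap met its seat at the expected height and looks level, and the salt shaker and pepper mill are still standing where they were.

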